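Ease the spring clip shut on the tray

ROBOT

A 7-joint arm with a two-finger parallel gripper is mounted at the origin on the work surface. World frame = base frame: x ahead of the robot, y to its left, z up, the work surface at z = 0. Lengths are in m, angles in rad, forces in N, time in s.
With the tool pointing down it reaches from about 0.425 to 0.875 m from the base axis. Payload 8.4 kg.
Tool frame: the origin (TCP) lies midway between the tips of the shut fingers; the grasp point (between the pads) lies 19 mm behind it (env.grip_depth is the distance from the TCP to the grasp point, in m); z points along the fingers, x is the direction in which the jaws open and shut, and the axes are right-handed (so a half turn about z gives the same grasp; the last joint's range is limited). The gripper opens to 87 mm and grips with 3 to 60 N. Pads are 19 mm wide; open, the fingers measure 117 mm over their backs; the gripper's body (75 mm by 190 mm) begins 51 mm behind the grasp point.
Start: joints at [-1.356, 0.333, 0.04, 1.465, -0.013, 1.343, -0.059], TCP at [0.201, 0.618, 0.223] pointing down, gripper open.
Joint ranges: [-2.58, 2.58], [-0.38, 2.09], [-1.3, 1.39], [0.25, 2.4], [-1.5, 4.64], [0.08, 2.09], [-2.65, 2.65]. Speed limits (rad/s): [2.22, 2.22, 2.79, 2.79, 3.14, 3.14, 3.14].

INTERFACE

Orientations are given as a rotation vector (axis times angle).
In Python, from plant import env, imaging, masks_of gives the robot as it stands.
- The arm moves only by the tool arm_command, never from a script. Its argument "moves" is a list that holds one entry, the list of rows, each a list of 7 numbers: the shift along the tool's x, y, z in cm, then the turn, a rotation vector about the tool's x, y, z in degrees, then the gripper's target within -1 to 1 (shut at 1, half-way at 0, fully open at -1). In form: [[[tx, ty, tz, wx, wy, wz, claw], ...]]. A call has 1 to 5 rows; each row shifts and turns the commanded pose from where the row before left it, along the tool's axes as they then stand; what a row does not reach is not made up. A row lasts 1/12 s, in which the tool goes at most 41.7 mm and 7.16 degrees, less where a joint would pass 70% of its speed; a pose out of reach is approached as far as the arm can. A call with a gripper value outside its range is refused whole. The fingers move at their own pace and stop on an object; "force" is the grip in N (left out, the last holds). Time passes only in rows, so rows that do not move let the fingers close. It gives the time, the measured TCP pose, the force and the opening at its end, in the units of the state.
- env.state(): the state, without advancing time (a new reading comes with each control period).
- imaging.camera(name): name is "scene" or "top" or "wrist"; returns a dict with "image" (400x640x3 uint8, red, green, blue), "camera_matrix" (3x3 intrinsics, pixels), "T" (4x4, takes a point from camera to world coordinates); the wrist camera has in their place "mount" (4x4, takes a point from camera to tool coordinates, whose origin is the TCP and whose axes are the tool frame's). Camera axes: x right, y down, z forward; pixel columns grow to the right and rows downward; lengths in m; the calibration is good to about 2 mm. The wrist camera is an equidistant fisheye: a pixel r from the principal point sees the ray r / f radians off the axis. A picture is of the moment at which its call begins: read the wrist's pose just before it. There is no depth.
- env.job_done(): hands the job in, once; it reports no verdict.
Trained networks look in a picture, given as the dict that the camera call returned (one of the last four; its "shot" number tells which), for a name from the list of things; names that differ only in an ending like _2 or _b are one class to them, and where a whole thing is asked for, a point or a joint stands for the part that bears it (a point fixed in the world has none). Each returns a list of dicts, best first, with "score" (0 to 1); they miss things now and then, are a little off and sometimes report something else, mostly with a low value. They report only what shows in the picture. A call takes as long as a camera call. They do not tell look-alikes from the thing itself.
- masks_of(name, picture): "pixels" (400x640 bool, what is visible of it) and "bbox" ([left, top, width, height] in pixels, round what is visible of it).
The state is a dict: "time": time; "joint_positions": joint angles; "qd": joint speeds; "effort": joint torques, N m; "tcp_pos": TCP position; "ee_rot": TCP orientation; "contact_force": force on the tool from outside, world axes, zero at the start; "moment": the same for the moment, N m; "gripper_width": finger opening in m.
Only numpy, scipy, OpenCV 4.12 (cv2) and the standard library are available. Lean on these libraries where they do the work, as an engineer would, in place of code of your own. Each camera call takes 0.05 s, during which the arm holds its last target. There are 200 camera calls.

TASK

The heavy tin of bolts is holding the spring clip open. Lift the tin off the clip's foot-plate slowly, so that the foot-plate follows it up over a second or so and the jaw closes gently on the tray instead of snapping shut; then set the tin down gently, upright, on the flat of the tray and let go. Leave the tray in the clip, and leave the jar and the two bottles alone.

Things in the scene. Friction and masses are not known exactly. Their poses are not given: they have to be found in the camera images.
- clip_arm (a joint): The clip's steel see-saw arm, turning on a level pivot 33 mm above the worktop. 0.25 rad: foot-plate pressed down level onto its rubber stop, jaw open (the start). About 0.03 rad: jaw shut on the tray; 0 would be shut with no tray. A spring drives it towards 0 with the equivalent of 4.2 N upwards at the tin when pressed down and 2.5 N when shut; unloaded suddenly it snaps shut in under 0.1 s.
- plate (a point): Top middle of the clip's steel foot-plate (85 x 90 mm), 130 mm from the pivot on the side away from the tray. It is 35 mm above the worktop and level when pressed down; it rises about 30 mm, tilting 0.22 rad (outer end higher, 45 mm up from where it was), as the jaw shuts.
- jaw (a point): Underside of the jaw's rubber pad (50 mm wide), 64 mm from the pivot on the tray side. About 14 mm above the tray's lip when open, on the lip when shut. The highest part of the arm and its cheeks is below 50 mm while the foot-plate is down.
- tin_mid (a point): Centre (half-way up) of the open-topped steel soup tin full of bolts: 62 mm diameter, 80 mm high (rim 40 mm above this point), 0.7 to 0.85 kg. Best gripped across its diameter in the upper half, so that the rim stays clear of the gripper. At the start it stands upright in the middle of the foot-plate. z axis up along the tin.
- tray: Flat grey plastic tray, 220 mm along its x, 200 mm along its y, loose on the worktop (0.3 kg). Origin at the centre of its underside, z up. Its floor is 6 mm thick, so the tin stands with its centre 46 mm above the origin; rims rise to 16 mm on three sides; the fourth side (-y) is a plain flat lip that lies in the clip's jaw.
- jar: Bystander: clear cucumber jar with a steel lid, 80 mm diameter, 130 mm high, origin under its base.
- red_bottle: Bystander: red plastic bottle, 68 mm diameter, 190 mm high, origin under its base.
- blue_bottle: Bystander: blue glass bottle, 60 mm diameter, 180 mm high, origin under its base.
Not all that is in view belongs to the job. Of the things like the part that bears tin_mid, leave any that is pink; of the rest the larger one is meant.

How it is judged:
By the outcome, as a careful person would: the job done as asked, in the order asked, and still so for the second after the job is handed in, with the robot touching nothing.
It also fails if it takes over 48 s, if anything falls off the work surface, if the arm or the gripper's body presses on something with over 40 N, if the wrist force passes 120 N, or if a joint passes its speed limit or range.

## Working session

There is one attempt and no reset: what is moved stays moved. The work goes in short steps, Python scripts to look and compute and a tool call to move; the robot and the scene stay as the last step left them, time stands still between calls to the robot, and variables do not carry over. Pictures are saved under pics/ and viewed, about 8 in all and at most 12, crops included, and the job is handed in when it is done.

Besides the shell and the picture viewer there is one more tool, called after "Call:" as name([rows], argument=value, ...), one row to a line, values as JSON. arm_command: Moves the arm, as the interface text tells. Its arguments: {"type":"object","properties":{"moves":{"type":"array"},"force":{"type":"number"}},"required":["moves"]}

```bash
ls; mkdir -p pics; cat > h.py <<'E'
import numpy as np, cv2
from plant import env, imaging, masks_of
def save(p,n): cv2.imwrite('pics/'+n,p['image'][:,:,::-1])
def proj(p,X):
    T=np.linalg.inv(p['T']);c=T[:3,:3]@np.asarray(X,float)+T[:3,3];u=p['camera_matrix']@c;return u[:2]/u[2]
def ray(p,uv):
    d=p['T'][:3,:3]@np.linalg.inv(p['camera_matrix'])@np.array([uv[0],uv[1],1.]);return p['T'][:3,3],d
def onz(p,uv,z):
    o,d=ray(p,uv);return o+d*(z-o[2])/d[2]
E
python3 - <<'E'
from h import *
s=env.state();print({k:np.round(v,3) for k,v in s.items()})
a=imaging.camera('scene');b=imaging.camera('top')
cv2.imwrite('pics/a.png',np.vstack([a['image'],b['image']])[:,:,::-1][:, :]) 
im=cv2.imread('pics/a.png');cv2.imwrite('pics/a.png',cv2.resize(im,(480,600),interpolation=cv2.INTER_AREA))
save(a,'s.png');save(b,'t.png')
for p,n in((a,'scene'),(b,'top')):
    print(n,np.round(p['T'],3).tolist(),np.round(p['camera_matrix'],1).tolist())
    for k in('tin_mid','tray','plate','jar','red_bottle','blue_bottle'):
        for m in masks_of(k,p):print(n,k,round(m['score'],2),m['bbox'],m['pixels'].sum())
E
```

```text
pics
{'time': np.float64(0.0), 'joint_positions': array([-1.356,  0.334,  0.04 ,  1.466, -0.013,  1.343, -0.058]), 'qd': array([-0.002,  0.001,  0.001, -0.001,  0.001, -0.001,  0.   ]), 'effort': array([ 0.0000e+00, -6.5635e+01,  1.3360e+00, -4.0381e+01, -6.0000e-02,
        4.5000e-02,  0.0000e+00]), 'tcp_pos': array([0.201, 0.618, 0.222]), 'ee_rot': array([ 2.540e+00,  1.846e+00, -2.000e-03]), 'contact_force': array([-0.066,  0.181,  0.594]), 'moment': array([0.047, 0.016, 0.009]), 'gripper_width': np.float64(0.087)}
scene [[-0.646, 0.653, -0.395, 1.1], [0.763, 0.55, -0.339, 0.468], [-0.004, -0.52, -0.854, 1.31], [0.0, 0.0, 0.0, 1.0]] [[512.9, 0.0, 325.7], [0.0, 512.9, 196.2], [0.0, 0.0, 1.0]]
scene tin_mid 0.79 [262.6, 207.8, 17.7, 22.3] 305
scene tin_mid 0.76 [289.7, 168.9, 25.3, 35.3] 652
scene tin_mid 0.56 [251.1, 171.4, 21.0, 34.9] 592
scene tray 0.8 [329.6, 202.7, 101.8, 92.3] 5081
scene tray 0.4 [281.9, 184.4, 80.5, 56.2] 1156
scene plate 0.82 [282.1, 187.0, 83.1, 54.9] 1061
scene jar 0.81 [447.6, 245.5, 36.8, 46.4] 1241
scene red_bottle 0.76 [415.4, 269.0, 34.8, 42.0] 1018
scene red_bottle 0.68 [282.5, 185.5, 80.2, 57.8] 1005
scene blue_bottle 0.7 [228.8, 92.7, 22.9, 49.2] 780
top [[-0.012, -0.996, 0.088, 0.395], [-1.0, 0.013, 0.013, -0.027], [-0.014, -0.088, -0.996, 1.54], [0.0, 0.0, 0.0, 1.0]] [[508.5, 0.0, 321.9], [0.0, 508.5, 200.6], [0.0, 0.0, 1.0]]
top tin_mid 0.91 [342.6, 179.9, 22.9, 23.7] 422
top tin_mid 0.87 [373.1, 157.7, 24.2, 25.3] 427
top tin_mid 0.66 [349.3, 145.4, 18.3, 20.8] 227
top tray 0.56 [225.0, 168.7, 67.4, 72.5] 4667
top plate 0.71 [286.8, 184.0, 83.1, 26.2] 1053
top jar 0.68 [166.0, 213.0, 33.7, 24.8] 791
top red_bottle 0.64 [177.7, 170.0, 30.7, 31.3] 687
top blue_bottle 0.66 [445.6, 200.3, 30.2, 24.6] 542
```

View pics/s.png

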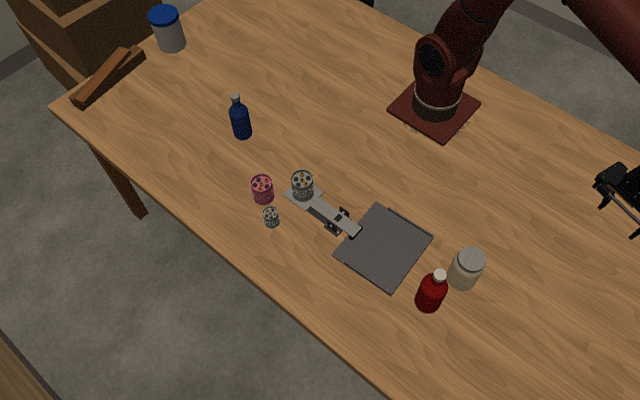

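View pics/t.png

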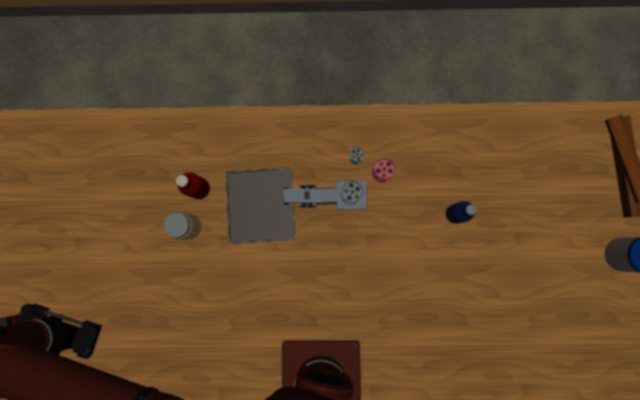

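The top view shows the target tin at about (351,192) on the plate. The tray is at about (260,205), the pink tin at (384,170) and the small tin at (357,156). The blue bottle is at about (461,212), the jar at (182,226) and the red bottle at (193,186). I'll fit the positions next.

```bash
cat >> h.py <<'E'
from scipy.optimize import least_squares
def cyl(p,x,y,z0,h,r):
    t=np.linspace(0,2*np.pi,40);return np.array([proj(p,[x+r*np.cos(a),y+r*np.sin(a),z]) for z in(z0,z0+h) for a in t])
def bb(P): return np.r_[P.min(0),P.max(0)]
def bbm(m): v,u=np.nonzero(m['pixels']);return np.array([u.min(),v.min(),u.max()+1,v.max()+1.])
def fitc(obs,z0,h,r,x0):
    f=lambda q:np.concatenate([bb(cyl(p,q[0],q[1],z0,h,r))-b for p,b in obs])
    s=least_squares(f,x0,loss='soft_l1');return s.x,np.round(s.fun if False else f(s.x),1)
E
python3 - <<'E'
from h import *
a=imaging.camera('scene');b=imaging.camera('top')
def near(k,p,uv):
    ms=masks_of(k,p);return min(ms,key=lambda m:np.hypot(m['bbox'][0]+m['bbox'][2]/2-uv[0],m['bbox'][1]+m['bbox'][3]/2-uv[1]))
for k,ua,ub,z0,h,r in(('tin_mid',(302,185),(351,192),.035,.08,.031),('tin_mid',(262,188),(384,170),0,.08,.031),('tin_mid',(271,216),(357,156),0,.055,.021),
  ('jar',(467,268),(182,226),0,.13,.04),('red_bottle',(432,290),(193,186),0,.19,.034),('blue_bottle',(240,117),(461,212),0,.18,.03)):
    ma,mb=near(k,a,ua),near(k,b,ub)
    oa,ob=[(a,bbm(ma))],[(b,bbm(mb))]
    x0=onz(b,ub,z0+h/2)[:2]
    print(k,[ (np.round(x,4),list(f)) for x,f in (fitc(o,z0,h,r,x0) for o in (oa+ob,oa,ob))])
for p,n,uv in((a,'s',(382,248)),(b,'t',(260,205))):
    m=near('tray',p,uv);c=max(cv2.findContours(m['pixels'].astype('uint8'),0,2)[0],key=cv2.contourArea).reshape(-1,2)
    w=np.array([onz(p,u,.008)[:2] for u in c],np.float32)
    R=cv2.minAreaRect(w*1000);print('tray',n,R,np.round(cv2.boxPoints(R)))
    m=near('plate',p,(322,205) if n=='s' else (328,195));w=np.array([onz(p,u[::-1],.035)[:2] for u in np.argwhere(m['pixels'])])
    c=w.mean(0);U,S,V=np.linalg.svd(w-c,full_matrices=False);print('clip',c,V[0],np.degrees(np.arctan2(V[0][1],V[0][0])))
def crop(p,x,y,w,h,s):return cv2.resize(p['image'][y:y+h,x:x+w],None,fx=s,fy=s,interpolation=cv2.INTER_CUBIC)
cv2.imwrite('pics/c.png',np.vstack([crop(a,240,150,200,75,4),crop(b,220,140,200,75,4)])[:,:,::-1])
E
```

```text
tin_mid [(array([ 0.5459, -0.0948]), [np.float64(-0.4), np.float64(0.0), np.float64(0.6), np.float64(-0.6), np.float64(-0.5), np.float64(-1.6), np.float64(0.2), np.float64(0.5)]), (array([ 0.5468, -0.0944]), [np.float64(-0.5), np.float64(0.3), np.float64(0.5), np.float64(-0.3)]), (array([ 0.5442, -0.0951]), [np.float64(-0.4), np.float64(-1.0), np.float64(0.3), np.float64(1.1)])]
tin_mid [(array([ 0.6153, -0.1904]), [np.float64(0.3), np.float64(-0.5), np.float64(0.5), np.float64(-0.0), np.float64(0.3), np.float64(-0.3), np.float64(-0.0), np.float64(-0.7)]), (array([ 0.6167, -0.1905]), [np.float64(-0.1), np.float64(-0.3), np.float64(0.1), np.float64(0.2)]), (array([ 0.6139, -0.19  ]), [np.float64(0.1), np.float64(0.2), np.float64(-0.1), np.float64(-0.2)])]
tin_mid [(array([ 0.6609, -0.113 ]), [np.float64(0.2), np.float64(0.2), np.float64(-0.3), np.float64(-0.6), np.float64(-0.1), np.float64(0.6), np.float64(-0.1), np.float64(-1.4)]), (array([ 0.6614, -0.1124]), [np.float64(0.2), np.float64(0.4), np.float64(-0.2), np.float64(-0.4)]), (array([ 0.6598, -0.1133]), [np.float64(0.0), np.floa
[... 957 characters left out ...]
p.float64(2.6), np.float64(1.2)]), (array([ 0.488 , -0.3969]), [np.float64(-1.6), np.float64(-2.9), np.float64(2.5), np.float64(2.4)]), (array([ 0.4824, -0.3956]), [np.float64(-5.5), np.float64(-1.3), np.float64(1.7), np.float64(1.8)])]
tray s ((518.2549438476562, 178.54859924316406), (230.6893310546875, 202.05252075195312), 2.7011001110076904) [[398. 274.]
 [408.  72.]
 [638.  83.]
 [629. 285.]]
clip [ 0.54976947 -0.00658658] [-0.09188499  0.99576963] 95.2720582980904
tray t ((521.142578125, 182.12860107421875), (223.93606567382812, 205.05712890625), 3.408726215362549) [[403. 278.]
 [415.  73.]
 [639.  86.]
 [627. 291.]]
clip [ 0.54286554 -0.01801732] [0.0401017 0.9991956] 87.70172541437255
```

View pics/c.png

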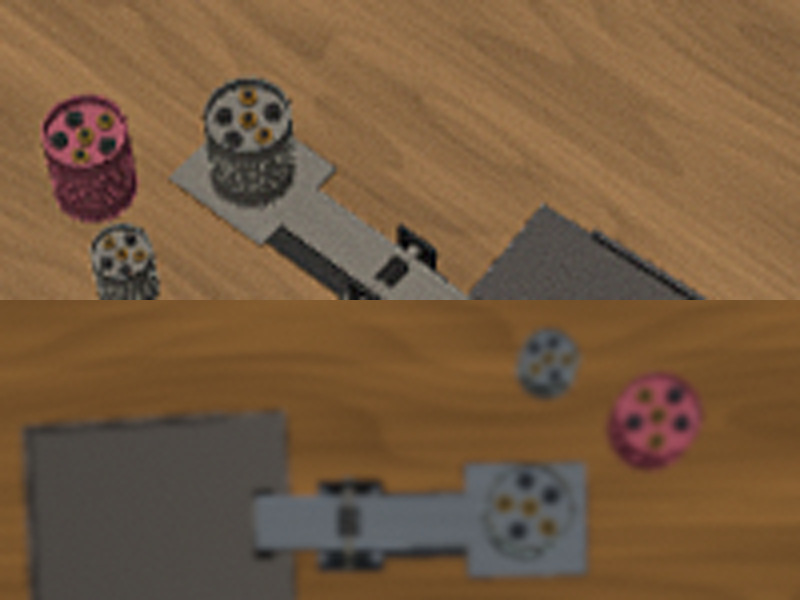

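Positions:
- **Tin:** about (0.546, -0.095). The scene and top fits agree to within 3 mm.
- **Tray:** centre about (0.52, 0.18), yaw about 3°.
- **Clip arm:** runs along y.

I'll grip across y, which is tool x towards world y. First I'll cross over at the present height.

Call:
arm_command([
  [[-2.6, 2.5, 0, 0, 0, 0, -1], [-2.6, 2.5, 0, 0, 0, 0, -1], [-2.6, 2.5, 0, 0, 0, 0, -1], [-2.6, 2.5, 0, 0, 0, 0, -1], [-2.6, 2.5, 0, 0, 0, 0, -1]],
])

```text
time: 2.02
tcp_pos: [0.2799, 0.4544, 0.2226]
ee_rot: [-2.541, -1.847, -0.0]
contact_force: [-0.3, -0.2, 0.5]
gripper_width: 0.0871
```

Call:
arm_command([
  [[-2.6, 2.5, 0, 0, 0, 0, -1], [-2.6, 2.5, 0, 0, 0, 0, -1], [-2.6, 2.5, 0, 0, 0, 0, -1], [-2.6, 2.5, 0, 0, 0, 0, -1], [-2.6, 2.5, 0, 0, 0, 0, -1]],
])

```text
time: 2.43
tcp_pos: [0.3587, 0.2921, 0.2228]
ee_rot: [-2.541, -1.847, -0.001]
contact_force: [1.5, 0.9, 0.2]
gripper_width: 0.087
```

Call:
arm_command([
  [[-2.6, 2.5, 0, 0, 0, 0, -1], [-2.6, 2.5, 0, 0, 0, 0, -1], [-2.6, 2.5, 0, 0, 0, 0, -1], [-2.6, 2.5, 0, 0, 0, 0, -1], [-2.6, 2.5, 0, 0, 0, 0, -1]],
])

```text
time: 2.85
tcp_pos: [0.4374, 0.1298, 0.2229]
ee_rot: [-2.541, -1.847, -0.002]
contact_force: [0.9, 0.2, -0.0]
gripper_width: 0.0871
```

Call:
arm_command([
  [[-2.6, 2.5, 0, 0, 0, 0, -1], [-2.6, 2.5, 0, 0, 0, 0, -1], [-2.6, 2.5, 0, 0, 0, 0, -1], [-1.3, 1.2, 0, 0, 0, 0, -1], [0, 0, 0, 0, 0, 0, -1]],
])

```text
time: 3.27
tcp_pos: [0.4928, 0.0135, 0.2229]
ee_rot: [2.546, 1.838, 0.001]
contact_force: [-0.4, 0.2, -0.7]
gripper_width: 0.087
```

Call:
arm_command([
  [[0, 0, 0, 0, 0, -6, -1], [0, 0, 0, 0, 0, -6, -1], [0, 0, 0, 0, 0, -6, -1], [0, 0, 0, 0, 0, 0, -1], [0, 0, 0, 0, 0, 0, -1]],
])

```text
time: 3.68
tcp_pos: [0.4914, 0.0187, 0.2226]
ee_rot: [-2.224, -2.219, -0.0]
contact_force: [-0.4, -0.0, -0.2]
gripper_width: 0.0868
```

```bash
cat >> h.py <<'E'
from scipy.spatial.transform import Rotation as Ro
def wproj(p,s,X):
    R=Ro.from_rotvec(s['ee_rot']).as_matrix();t=R.T@(np.asarray(X)-s['tcp_pos']);M=np.linalg.inv(p['mount']);c=M[:3,:3]@t+M[:3,3]
    K=p['camera_matrix'];n=np.hypot(c[0],c[1]);th=np.arctan2(n,c[2]);return np.array([K[0,2]+K[0,0]*th*c[0]/n,K[1,2]+K[1,1]*th*c[1]/n])
E
python3 - <<'E'
from h import *
s=env.state();print({k:np.round(v,4) for k,v in s.items()})
w=imaging.camera('wrist');print(w['camera_matrix'],np.round(w['mount'],3))
t=np.linspace(0,2*np.pi,40)
for m in masks_of('tin_mid',w):
    b=bbm(m);v,u=np.nonzero(m['pixels']);print(m['score'],b)
    def P(q,z0=.035,h=.08,r=.031):return np.array([wproj(w,s,[q[0]+r*np.cos(a),q[1]+r*np.sin(a),z]) for z in(z0,z0+h) for a in t])
    print(least_squares(lambda q:bb(P(q))-b,[.546,-.095]).x, bb(P([.546,-.095])))
im=w['image'].copy()
for z in(.035,.115):
    for a in t:
        u=wproj(w,s,[.546+.031*np.cos(a),-.095+.031*np.sin(a),z]);cv2.circle(im,(int(round(u[0])),int(round(u[1]))),0,(255,0,0),-1)
w['image']=im;save(w,'w.png')
R=Ro.from_rotvec(s['ee_rot']).as_matrix();print(R.round(3),R.T@(np.array([.546,-.095,.076])-s['tcp_pos']))
E
```

```text
{'time': np.float64(3.6833), 'joint_positions': array([-0.7559, -0.0165,  0.6293,  1.865 ,  0.0098,  1.29  ,  1.4393]), 'qd': array([ 0.0023,  0.0015,  0.0009, -0.0024,  0.0002, -0.0008, -0.0241]), 'effort': array([  0.0504, -29.4637,  -0.381 , -39.8013,   0.0532,   0.0817,
         0.826 ]), 'tcp_pos': array([0.4914, 0.0187, 0.2226]), 'ee_rot': array([-2.2237e+00, -2.2189e+00, -3.0000e-04]), 'contact_force': array([-0.4277, -0.0121, -0.2426]), 'moment': array([0.0044, 0.0614, 0.0477]), 'gripper_width': np.float64(0.0868)}
[[309.70691629   0.         317.19707927]
 [  0.         309.70691629 200.28468203]
 [  0.           0.           1.        ]] [[ 1.     0.     0.002  0.   ]
 [-0.001  0.968  0.251 -0.068]
 [-0.001 -0.251  0.968 -0.162]
 [ 0.     0.     0.     1.   ]]
0.83 [211. 281. 243. 313.]
[ 0.62448208 -0.08675244] [175.08128848 201.0496769  248.68734528 278.51631368]
0.69 [525. 212. 594. 240.]
[0.53801613 0.34874364] [175.08128848 201.0496769  248.68734528 278.51631368]
0.64 [177. 202. 250. 249.]
[ 0.52831728 -0.09150004] [175.08128848 201.0496769  248.68734528 278.51631368]
[[ 0.002  1.    -0.   ]
 [ 1.    -0.002  0.   ]
 [ 0.    -0.    -1.   ]] [-0.11367453  0.05482701  0.14657471]
```

View pics/w.png

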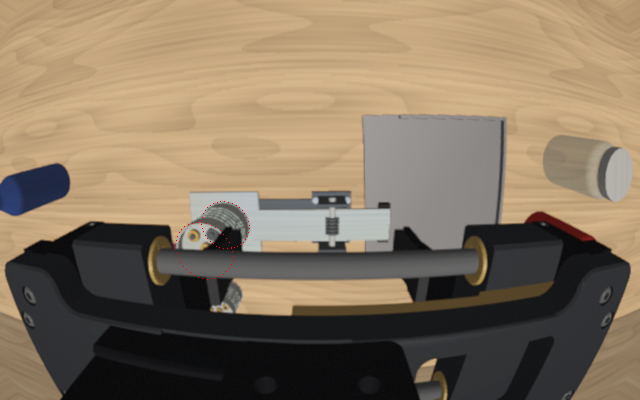

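The wrist picture shows the tin at about (212,228). The predicted outline (red dots) lies on it to within about 2 px, so I'll go over it and then down.

Call:
arm_command([
  [[-2.8, 1.4, 0, 0, 0, 0, -1], [-2.8, 1.4, 0, 0, 0, 0, -1], [-2.8, 1.4, 0, 0, 0, 0, -1], [-2.8, 1.3, 0, 0, 0, 0, -1], [-0.2, 0, 0, 0, 0, 0, -1]],
])

```text
time: 4.2
tcp_pos: [0.5477, -0.1014, 0.2228]
ee_rot: [2.227, 2.211, -0.002]
contact_force: [-1.2, -0.3, 0.2]
gripper_width: 0.0871
```

Call:
arm_command([
  [[0, 0, 0, 0, 0, 0, -1], [0, 0, 1.5, 0, 0, 0, -1], [0, 0, 2, 0, 0, 0, -1], [0, 0, 2, 0, 0, 0, -1], [0, 0, 1.5, 0, 0, 0, -1]],
])

```text
time: 4.62
tcp_pos: [0.5459, -0.0939, 0.1511]
ee_rot: [-2.22, -2.221, 0.0]
contact_force: [0.1, -0.2, 0.6]
gripper_width: 0.087
```

```bash
python3 - <<'E'
from h import *
s=env.state();print({k:np.round(s[k],4) for k in('time','tcp_pos','ee_rot','contact_force','moment')})
a=imaging.camera('scene');b=imaging.camera('top')
def crop(p,x,y,w,h,s):return cv2.resize(p['image'][y:y+h,x:x+w],None,fx=s,fy=s,interpolation=cv2.INTER_CUBIC)
for p in(a,b):
  for dy in(-.0585,-.0435,.0435,.0585):
    u=proj(p,s['tcp_pos']+[0,dy,0]);print(u.round(1))
cv2.imwrite('pics/d.png',np.vstack([crop(a,220,120,200,75,4),crop(b,220,140,200,75,4)])[:,:,::-1])
R=Ro.from_rotvec(s['ee_rot']).as_matrix();print(R.T@(np.array([.546,-.095,.076])-s['tcp_pos']))
E
```

```text
{'time': np.float64(4.6167), 'tcp_pos': array([ 0.5459, -0.0939,  0.1511]), 'ee_rot': array([-2.2197, -2.221 ,  0.    ]), 'contact_force': array([ 0.0687, -0.2474,  0.5927]), 'moment': array([0.0548, 0.0168, 0.0283])}
[285.6 159.8]
[289.6 162.7]
[313.5 179.7]
[317.7 182.7]
[373.8 189.6]
[368.3 189.7]
[336.6 190.1]
[331.1 190.2]
[-0.00116511  0.00014678  0.07508407]
```

View pics/d.png

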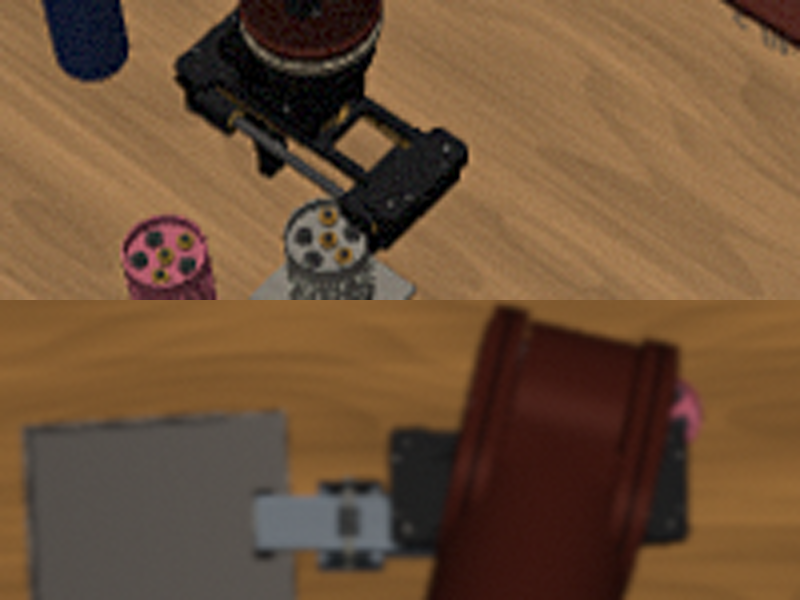

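The crops show the gripper straddling the tin, with fingers at about scene (287,161) and (315,181). I'm going down and closing.

Call:
arm_command([
  [[-0.1, 0, 1.5, 0, 0, 0, -1], [0, 0, 1.5, 0, 0, 0, -1], [0, 0, 1.5, 0, 0, 0, -1], [0, 0, 1.5, 0, 0, 0, -1], [0, 0, 1.0, 0, 0, 0, -1]],
])

```text
time: 5.13
tcp_pos: [0.5467, -0.0956, 0.0824]
ee_rot: [-2.22, -2.222, -0.001]
contact_force: [0.7, -0.1, 0.3]
gripper_width: 0.087
```

Call:
arm_command([
  [[0, 0, 0.5, 0, 0, 0, -1], [0, 0, 0, 0, 0, 0, -1], [0, 0, 0, 0, 0, 0, -1]],
])

```text
time: 5.38
tcp_pos: [0.547, -0.0967, 0.0783]
ee_rot: [2.221, 2.222, 0.001]
contact_force: [0.7, 0.1, 0.1]
gripper_width: 0.0869
```

Call:
arm_command([
  [[0, 0, 0, 0, 0, 0, 0.3], [0, 0, 0, 0, 0, 0, 0.6], [0, 0, 0, 0, 0, 0, 1], [0, 0, 0, 0, 0, 0, 1], [0, 0, 0, 0, 0, 0, 1]],
], force=15)

```text
time: 5.8
tcp_pos: [0.5469, -0.0962, 0.0779]
ee_rot: [-2.221, -2.222, -0.002]
contact_force: [-0.2, 3.7, 4.7]
gripper_width: 0.0616
```

Call:
arm_command([
  [[0, 0, 0, 0, 0, 0, 1], [0, 0, 0, 0, 0, 0, 1], [0, 0, 0, 0, 0, 0, 1], [0, 0, 0, 0, 0, 0, 1]],
], force=45)

```text
time: 6.13
tcp_pos: [0.5469, -0.0962, 0.0778]
ee_rot: [-2.22, -2.222, -0.001]
contact_force: [-0.3, 4.9, 4.4]
gripper_width: 0.0613
```

Gripped at width 61 mm. Now the slow lift at 2 mm a row (24 mm/s).

Call:
arm_command([
  [[0, 0, -0.1, 0, 0, 0, 1], [0, 0, -0.1, 0, 0, 0, 1], [0, 0, -0.2, 0, 0, 0, 1], [0, 0, -0.2, 0, 0, 0, 1], [0, 0, -0.2, 0, 0, 0, 1]],
])

```text
time: 6.55
tcp_pos: [0.546, -0.0972, 0.0853]
ee_rot: [-2.221, -2.221, 0.002]
contact_force: [0.0, 2.4, -5.7]
gripper_width: 0.0609
```

Call:
arm_command([
  [[0, 0, -0.2, 0, 0, 0, 1], [0, 0, -0.2, 0, 0, 0, 1], [0, 0, -0.2, 0, 0, 0, 1], [0, 0, -0.2, 0, 0, 0, 1], [0, 0, -0.2, 0, 0, 0, 1]],
])

```text
time: 6.97
tcp_pos: [0.5465, -0.0969, 0.0957]
ee_rot: [-2.221, -2.222, 0.0]
contact_force: [-0.8, 1.1, -6.5]
gripper_width: 0.0618
```

The force reads -6.5 N, more than the 3 to 4 N I expected. I'll look before lifting further.

```bash
python3 - <<'E'
from h import *
s=env.state();print({k:np.round(s[k],3) for k in('time','tcp_pos','contact_force','moment')})
a=imaging.camera('scene');s=env.state();print(s['contact_force'].round(2))
w=imaging.camera('wrist')
im=cv2.resize(a['image'][140:265,240:380],None,fx=5,fy=5,interpolation=cv2.INTER_CUBIC)[:,:600]
cv2.imwrite('pics/e.png',np.hstack([im[:600,:480],cv2.resize(w['image'][100:340,160:320],None,fx=2,fy=2.5)])[:600,:800,::-1])
E
```

```text
{'time': np.float64(6.967), 'tcp_pos': array([ 0.546, -0.097,  0.096]), 'contact_force': array([-0.817,  1.123, -6.528]), 'moment': array([ 0.305,  0.192, -0.034])}
[-0.65  1.34 -4.74]
```

View pics/e.png

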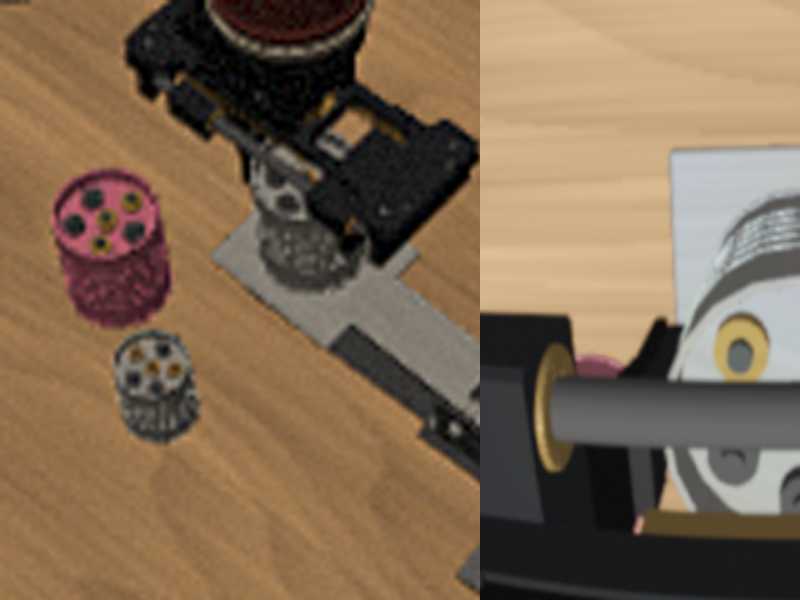

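The tin is still on the plate, which has tilted up and is following it. The static force of -4.7 N fits weight minus spring. I'll continue at the same pace, easing towards shut.

Call:
arm_command([
  [[0, 0, -0.2, 0, 0, 0, 1], [0, 0, -0.2, 0, 0, 0, 1], [0, 0, -0.2, 0, 0, 0, 1], [0, 0, -0.15, 0, 0, 0, 1], [0, 0, -0.15, 0, 0, 0, 1]],
])

```text
time: 7.48
tcp_pos: [0.5467, -0.0968, 0.1048]
ee_rot: [2.221, 2.222, 0.0]
contact_force: [0.2, 1.5, -5.7]
gripper_width: 0.0614
```

Call:
arm_command([
  [[0, 0, -0.15, 0, 0, 0, 1], [0, 0, -0.15, 0, 0, 0, 1], [0, 0, -0.15, 0, 0, 0, 1], [0, 0, -0.15, 0, 0, 0, 1], [0, 0, -0.15, 0, 0, 0, 1]],
])

```text
time: 7.9
tcp_pos: [0.5466, -0.0969, 0.1122]
ee_rot: [2.221, 2.222, -0.0]
contact_force: [1.8, -0.2, -6.6]
gripper_width: 0.0614
```

Call:
arm_command([
  [[0, 0, -0.15, 0, 0, 0, 1], [0, 0, -0.15, 0, 0, 0, 1], [0, 0, -0.15, 0, 0, 0, 1], [0, 0, -0.2, 0, 0, 0, 1], [0, 0, -0.2, 0, 0, 0, 1]],
])

```text
time: 8.32
tcp_pos: [0.5466, -0.097, 0.1207]
ee_rot: [2.221, 2.222, -0.0]
contact_force: [0.7, -0.9, -7.6]
gripper_width: 0.0614
```

```bash
python3 - <<'E'
from h import *
a=imaging.camera('scene');s=env.state();print({k:np.round(s[k],3) for k in('time','tcp_pos','contact_force','moment','gripper_width')})
b=imaging.camera('top')
def crop(p,x,y,w,h,s):return cv2.resize(p['image'][y:y+h,x:x+w],None,fx=s,fy=s,interpolation=cv2.INTER_CUBIC)
cv2.imwrite('pics/f.png',np.vstack([crop(a,240,140,200,90,4),crop(b,210,155,200,60,4)])[:,:,::-1])
E
```

```text
{'time': np.float64(8.367), 'tcp_pos': array([ 0.547, -0.097,  0.121]), 'contact_force': array([ 0.896, -0.588, -6.539]), 'moment': array([ 0.056, -0.044, -0.001]), 'gripper_width': np.float64(0.061)}
```

View pics/f.png

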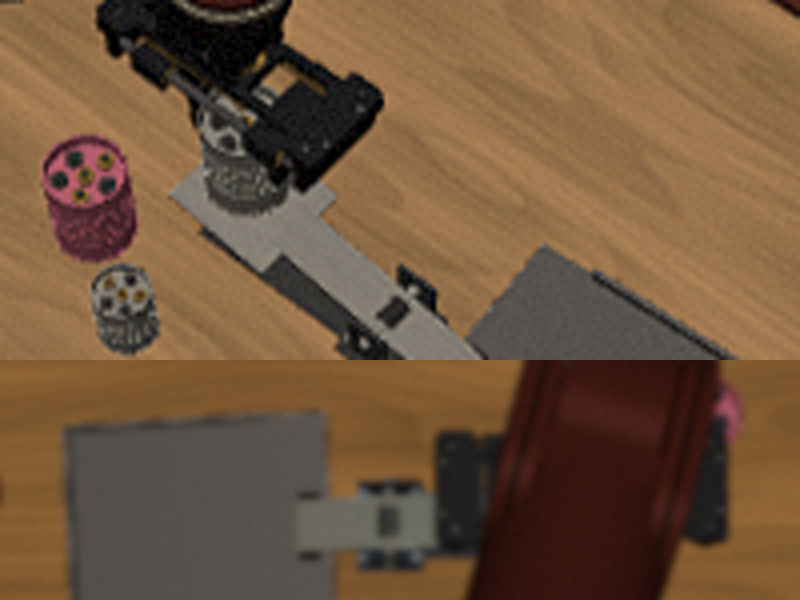

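The plate is up, the jaw is down on the tray lip, and the wrist carries the full weight with about zero moment. I'll rise clear and carry the tin over to the tray.

Call:
arm_command([
  [[0, 0, -0.3, 0, 0, 0, 1], [0, 0, -0.6, 0, 0, 0, 1], [0, 0, -1.2, 0, 0, 0, 1], [0, 0, -1.8, 0, 0, 0, 1], [0, 0, -1.2, 0, 0, 0, 1]],
])

```text
time: 8.83
tcp_pos: [0.5472, -0.0972, 0.1738]
ee_rot: [2.221, 2.221, 0.002]
contact_force: [1.1, 0.2, -7.1]
gripper_width: 0.061
```

Call:
arm_command([
  [[0.5, 0, 0, 0, 0, 0, 1], [1.2, -0.2, 0, 0, 0, 0, 1], [2, -0.2, 0, 0, 0, 0, 1], [2.5, -0.2, 0, 0, 0, 0, 1], [2.5, -0.2, 0, 0, 0, 0, 1]],
])

```text
time: 9.25
tcp_pos: [0.5382, -0.0089, 0.1714]
ee_rot: [-2.222, -2.22, -0.0]
contact_force: [0.5, 0.0, -7.3]
gripper_width: 0.0612
```

Call:
arm_command([
  [[2.5, -0.2, 0, 0, 0, 0, 1], [2.5, -0.2, 0, 0, 0, 0, 1], [2.5, -0.2, 0, 0, 0, 0, 1], [2.5, -0.2, 0, 0, 0, 0, 1], [2.5, -0.2, 0, 0, 0, 0, 1]],
])

```text
time: 9.67
tcp_pos: [0.528, 0.1168, 0.1714]
ee_rot: [-2.221, -2.222, -0.0]
contact_force: [0.7, -0.6, -7.3]
gripper_width: 0.0612
```

Call:
arm_command([
  [[2.5, -0.2, 0, 0, 0, 0, 1], [2.2, -0.2, 0, 0, 0, 0, 1], [1.4, -0.2, 0, 0, 0, 0, 1], [0.7, 0, 0, 0, 0, 0, 1], [0, 0, 0, 0, 0, 0, 1]],
])

```text
time: 10.08
tcp_pos: [0.5222, 0.1846, 0.1713]
ee_rot: [-2.218, -2.224, 0.0]
contact_force: [0.1, -0.4, -7.8]
gripper_width: 0.0615
```

Call:
arm_command([
  [[0, 0, 0, 0, 0, 0, 1], [0, 0, 0, 0, 0, 0, 1]],
])

```text
time: 10.25
tcp_pos: [0.5229, 0.1811, 0.1715]
ee_rot: [2.223, 2.219, -0.001]
contact_force: [1.2, 0.1, -7.5]
gripper_width: 0.0614
```

```bash
python3 - <<'E'
from h import *
a=imaging.camera('scene');s=env.state();print({k:np.round(s[k],4) for k in('time','tcp_pos','ee_rot','contact_force','moment','gripper_width')})
w=imaging.camera('wrist')
b=imaging.camera('top')
for p in(a,):
    for m in masks_of('tray',p)[:1]:print(m['score'],bbm(m))
im=w['image'].copy()
# predicted landing circle and tin outline
t=np.linspace(0,2*np.pi,60);q=s['tcp_pos'];zb=q[2]+.019-.0968+.035
for c,z in(((255,0,0),.006),((0,255,0),zb),((0,255,0),zb+.08)):
    for k in t:
        u=wproj(w,s,[q[0]+.031*np.cos(k),q[1]+.031*np.sin(k),z]);cv2.circle(im,tuple(np.round(u).astype(int).tolist()),0,c,-1)
A=a['image'].copy()
for c,z in(((255,0,0),.006),((0,255,0),zb),((0,255,0),zb+.08)):
    for k in t:cv2.circle(A,tuple(np.round(proj(a,[q[0]+.031*np.cos(k),q[1]+.031*np.sin(k),z])).astype(int).tolist()),0,c,-1)
cv2.imwrite('pics/g.png',np.vstack([cv2.resize(A[130:310,240:480],(800,600))[:600,:800]])[:,:,::-1])
cv2.imwrite('pics/gw.png',im[:,:,::-1])
E
```

```text
{'time': np.float64(10.3), 'tcp_pos': array([0.5229, 0.1812, 0.1716]), 'ee_rot': array([ 2.2235e+00,  2.2187e+00, -5.0000e-04]), 'contact_force': array([ 0.5906,  0.1388, -7.6675]), 'moment': array([0.0232, 0.0277, 0.0375]), 'gripper_width': np.float64(0.0615)}
0.76 [332. 207. 434. 295.]
```

View pics/g.png

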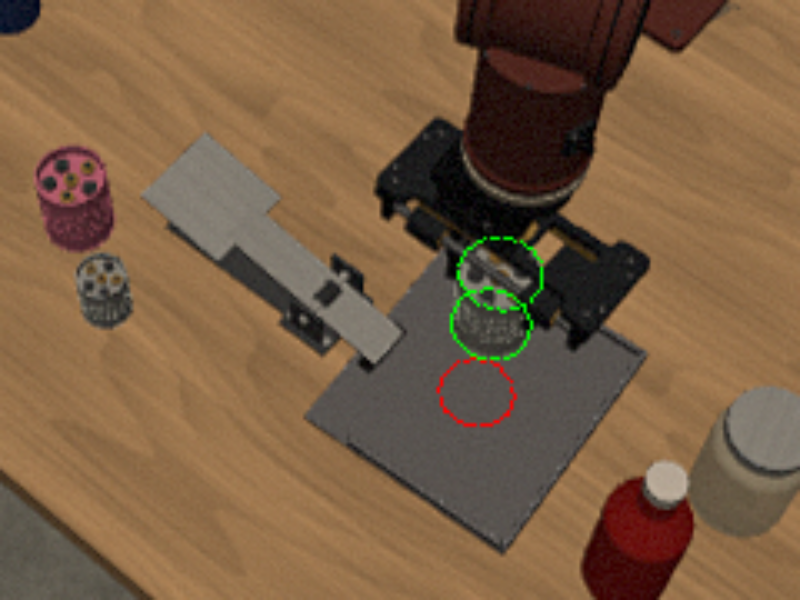

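The picture shows the tin level, the jaw shut on the lip, and the predicted landing circle (red) in the middle of the tray. I'll lower it.

Call:
arm_command([
  [[0, 0, 1, 0, 0, 0, 1], [0, 0, 2, 0, 0, 0, 1], [0, 0, 2.5, 0, 0, 0, 1], [0, 0, 2.5, 0, 0, 0, 1], [0, 0, 1.8, 0, 0, 0, 1]],
])

```text
time: 10.87
tcp_pos: [0.5215, 0.1825, 0.0709]
ee_rot: [-2.221, -2.221, 0.003]
contact_force: [-0.9, 0.1, -6.9]
gripper_width: 0.0612
```

Call:
arm_command([
  [[0, 0, 1, 0, 0, 0, 1], [0, 0, 0.5, 0, 0, 0, 1], [0, 0, 0.2, 0, 0, 0, 1], [0, 0, 0, 0, 0, 0, 1], [0, 0, 0, 0, 0, 0, 1]],
])

```text
time: 11.28
tcp_pos: [0.5234, 0.1833, 0.0576]
ee_rot: [2.221, 2.221, 0.003]
contact_force: [1.0, 0.5, -7.4]
gripper_width: 0.0614
```

Call:
arm_command([
  [[0, 0, 0.1, 0, 0, 0, 1], [0, 0, 0.1, 0, 0, 0, 1], [0, 0, 0.1, 0, 0, 0, 1], [0, 0, 0.1, 0, 0, 0, 1]],
])

```text
time: 11.62
tcp_pos: [0.5227, 0.1832, 0.0528]
ee_rot: [2.221, 2.222, 0.001]
contact_force: [0.3, 0.2, -6.9]
gripper_width: 0.0613
```

Call:
arm_command([
  [[0, 0, 0.1, 0, 0, 0, 1], [0, 0, 0.1, 0, 0, 0, 1], [0, 0, 0.1, 0, 0, 0, 1], [0, 0, 0, 0, 0, 0, 1]],
])

```text
time: 11.95
tcp_pos: [0.5226, 0.1831, 0.0496]
ee_rot: [-2.221, -2.222, 0.0]
contact_force: [-0.5, 0.8, -5.5]
gripper_width: 0.0612
```

Call:
arm_command([
  [[0, 0, 0.05, 0, 0, 0, 1], [0, 0, 0.05, 0, 0, 0, 1], [0, 0, 0, 0, 0, 0, 1]],
])

```text
time: 12.2
tcp_pos: [0.5227, 0.1832, 0.0495]
ee_rot: [-2.221, -2.221, -0.001]
contact_force: [-4.9, -0.6, 7.4]
gripper_width: 0.0613
```

The tin is down: the net force went from -7.5 to +7.4 N. I'll relax slightly, then let go.

Call:
arm_command([
  [[0, 0, -0.04, 0, 0, 0, 1], [0, 0, 0, 0, 0, 0, 1]],
], force=15)

```text
time: 12.37
tcp_pos: [0.5228, 0.1833, 0.0495]
ee_rot: [2.221, 2.222, 0.001]
contact_force: [-1.8, 0.1, 3.4]
gripper_width: 0.0615
```

Call:
arm_command([
  [[0, 0, 0, 0, 0, 0, 0], [0, 0, 0, 0, 0, 0, -0.5], [0, 0, 0, 0, 0, 0, -1], [0, 0, 0, 0, 0, 0, -1], [0, 0, 0, 0, 0, 0, -1]],
])

```text
time: 12.78
tcp_pos: [0.5228, 0.1831, 0.049]
ee_rot: [2.221, 2.221, 0.001]
contact_force: [-0.0, 0.6, 0.2]
gripper_width: 0.0775
```

```bash
python3 - <<'E'
from h import *
s=env.state();print({k:np.round(s[k],4) for k in('time','tcp_pos','ee_rot','contact_force','moment','gripper_width')})
w=imaging.camera('wrist');save(w,'w2.png')
E
```

```text
{'time': np.float64(12.7833), 'tcp_pos': array([0.5228, 0.1831, 0.049 ]), 'ee_rot': array([2.2209e+00, 2.2214e+00, 6.0000e-04]), 'contact_force': array([-0.0162,  0.6115,  0.1792]), 'moment': array([0.0221, 0.038 , 0.0279]), 'gripper_width': np.float64(0.0775)}
```

View pics/w2.png

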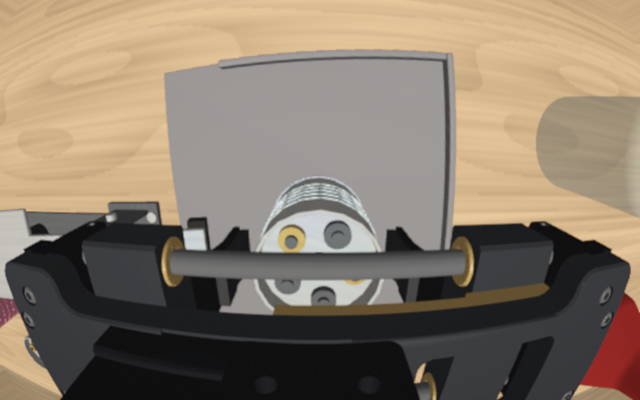

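The tin at (319,245) stands between the fingers with a gap on both sides, on the flat of the tray. I'll open fully and go straight up.

Call:
arm_command([
  [[0, 0, 0, 0, 0, 0, -1], [0, 0, 0, 0, 0, 0, -1], [0, 0, 0, 0, 0, 0, -1], [0, 0, -0.5, 0, 0, 0, -1], [0, 0, -1, 0, 0, 0, -1]],
])

```text
time: 13.25
tcp_pos: [0.5218, 0.1828, 0.0635]
ee_rot: [-2.221, -2.222, 0.003]
contact_force: [-0.7, -0.3, -0.3]
gripper_width: 0.0871
```

Call:
arm_command([
  [[0, 0, -2, 0, 0, 0, -1], [0, 0, -2.5, 0, 0, 0, -1], [0, 0, -3, 0, 0, 0, -1], [0, 0, -3, 0, 0, 0, -1], [0, 0, -3, 0, 0, 0, -1]],
])

```text
time: 13.67
tcp_pos: [0.5225, 0.1827, 0.2015]
ee_rot: [2.221, 2.221, 0.001]
contact_force: [1.0, 0.1, -0.8]
gripper_width: 0.0868
```

Call:
arm_command([
  [[0, 0, -3, 0, 0, 0, -1], [0, 0, -2, 0, 0, 0, -1], [0, 0, -1, 0, 0, 0, -1], [0, 0, 0, 0, 0, 0, -1], [0, 0, 0, 0, 0, 0, -1]],
])

```text
time: 14.08
tcp_pos: [0.5224, 0.1831, 0.2587]
ee_rot: [-2.221, -2.222, -0.0]
contact_force: [0.3, 0.2, -0.7]
gripper_width: 0.0871
```

```bash
python3 - <<'E'
from h import *
s=env.state();print({k:np.round(s[k],4) for k in('time','tcp_pos','contact_force','gripper_width')})
a=imaging.camera('scene');b=imaging.camera('top')
for n,p in(('s',a),('t',b)):
    for k in('tin_mid','tray','jar','red_bottle','blue_bottle'):
        print(n,k,[(round(m['score'],2),bbm(m).tolist()) for m in masks_of(k,p)])
A=a['image'].copy()
t=np.linspace(0,2*np.pi,60)
for z in(.006,.086):
    for k in t:cv2.circle(A,tuple(np.round(proj(a,[.5228+.031*np.cos(k),.1831+.031*np.sin(k),z])).astype(int).tolist()),0,(255,0,0),-1)
cv2.imwrite('pics/i.png',cv2.resize(A[130:310,240:480],(800,600))[:,:,::-1])
E
```

```text
{'time': np.float64(14.0833), 'tcp_pos': array([0.5224, 0.1831, 0.2587]), 'contact_force': array([ 0.301 ,  0.2021, -0.6673]), 'gripper_width': np.float64(0.0871)}
s tin_mid [(0.89, [263.0, 207.0, 279.0, 229.0]), (0.88, [372.0, 225.0, 398.0, 258.0]), (0.67, [250.0, 174.0, 274.0, 206.0])]
s tray [(0.89, [332.0, 203.0, 433.0, 296.0])]
s jar [(0.97, [447.0, 246.0, 486.0, 292.0])]
s red_bottle [(0.84, [415.0, 270.0, 449.0, 314.0])]
s blue_bottle [(0.79, [229.0, 92.0, 252.0, 141.0])]
t tin_mid [(0.81, [371.0, 159.0, 395.0, 183.0]), (0.69, [283.0, 179.0, 366.0, 209.0]), (0.55, [349.0, 147.0, 363.0, 165.0]), (0.39, [252.0, 206.0, 267.0, 215.0])]
t tray [(0.72, [253.0, 168.0, 295.0, 242.0])]
t jar [(0.64, [164.0, 212.0, 199.0, 240.0])]
t red_bottle []
t blue_bottle [(0.86, [445.0, 201.0, 476.0, 224.0])]
```

View pics/i.png

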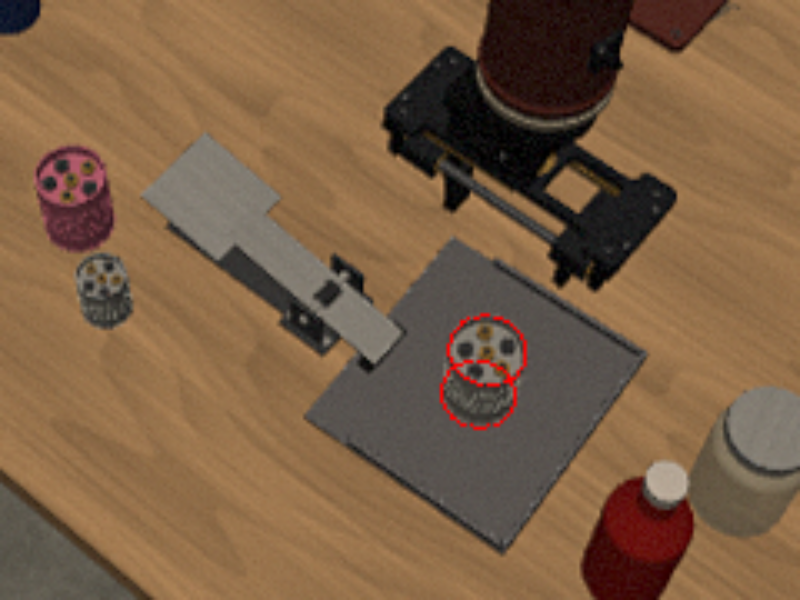

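The tin stands upright at the predicted spot in mid-tray. The jaw is shut on the lip, the bystanders are where they were, and the gripper is clear, so I'll hand in.

```bash
python3 -c "
from plant import env
print(env.job_done())"
```

```text
the job is handed in; nothing more can be done
None
```

I lifted the tin off the foot-plate at about 20 mm/s, so the plate rose with it over roughly 1.5–2 s and the jaw closed on the tray lip. I then carried the tin over, set it down near the middle of the tray at about (0.523, 0.183), let go and rose clear. I handed the job in at about 14 s.

**Last checks:**
- **Tin:** it stands upright on the flat of the tray, matching its predicted outline in the scene camera.
- **Tray and clip:** the jaw is shut on the lip. The tray's outline in the scene picture is within about 2 px of the start.
- **Bystanders:** the jar, both bottles, the pink tin and the small tin are within about 3 px of their first positions.
- **Robot:** the gripper is open and touching nothing, with the wrist force under 1 N.

**What failed or disagreed:**
- **Lift force:** it read up to 6.5 N during the first part of the lift, where I expected 3–4 N. A picture showed the plate still following the tin, so I carried on. I judged the gentle closing from pictures and forces during the lift; I did not measure the jaw itself.
- **Touchdown:** I pressed slightly, reaching a net +7 N, which is about 15 N on the tray. I eased that off before letting go.
- **Top view:** in the last top picture the robot hides part of the tray. There the network missed the red bottle and mistook the clip for a tin; the scene view shows both correctly.

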